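Put the packed chocolate boxes away in the drawer

TASK

The packed blue gift boxes on the bench have to go into the part-open drawer (pull it farther out if you need the room), but the orange picking basket was left in it and its handle stands too tall for the drawer to shut. First take the basket out and hang it by its handle over both prongs of the double hook on the steel stand; then put every blue box into the drawer, let go of them and slide the drawer fully shut. Leave the other things on the bench standing where they are.

Things in the scene. Friction and masses are not known exactly. Their poses are not given: they have to be found in the camera images.
- unit_drawer0 (a joint): how far the drawer is out, in m: 0 = fully shut, about 0.245 = fully open; it starts 0.16 to 0.20 open. It runs level and lightly (3 to 5 N). The grey drawer unit is fixed to the bench, 340 deep, 320 wide and 115 high, with a single drawer that slides out towards the robot
- unit_drawer0_handle (a point): middle of the drawer's handle, a level steel bar 120 long and 11 thick, 35 in front of the pale wooden drawer front, 38 below the unit's top, at a height of 77; moves with the drawer. x axis points into the unit (the way the drawer shuts), y along the bar, z up
- drawer_floor (a point): front edge of the drawer's inner floor, midway along the front wall, 22 above the bench; moves with the drawer. Axes as for the handle. The inside reaches from x = 0 to 295 and y = -139 to 139; side and back walls 36 high above the floor, the front 80 high. Things must stay below 78 above this floor to pass under the unit's top. Open by q, the uncovered part reaches from x = 0 to x = q - 6
- basket: orange plastic basket, open on top, 90 in x, 150 in y, 60 high, with a fixed arch handle over it along y, 151 high overall; about 0.25 kg. Origin: centre of its underside, z up. It starts standing in the drawer
- basket_bar (a point): middle of the handle's level round bar on the basket, 145 above the basket's underside; the bar is 12 thick, runs along y and is straight for 120
- stand: fixed steel stand: foot plate 140 x 140 x 12, post 20 thick and 200 high, and at its top two parallel black prongs 8 thick, 72 apart (at y = -36 and +36), pointing along the stand's -x (roughly to the robot) and turned up 24 at their tips, which lie 88 from the post. Origin: bottom of the post, z up
- stand_seat (a point): where the middle of the basket's bar lies when it hangs: midway between the two prongs, in their dips, 65 in front of the post, at a height of 204 (10 above the prongs' centre line). Axes of the stand: y across the prongs, so the bar lies along y. The prong tips reach to 18 above this point
- box_a: one of three to five blue gift boxes with a gold band: a closed rigid box 90 in x, 50 in y, 42 high, about 0.18 kg. Origin: centre of its underside. None if absent
- box_b: one of three to five blue gift boxes with a gold band: a closed rigid box 90 in x, 50 in y, 42 high, about 0.18 kg. Origin: centre of its underside. None if absent
- box_c: one of three to five blue gift boxes with a gold band: a closed rigid box 90 in x, 50 in y, 42 high, about 0.18 kg. Origin: centre of its underside. None if absent
- box_d: one of three to five blue gift boxes with a gold band: a closed rigid box 90 in x, 50 in y, 42 high, about 0.18 kg. Origin: centre of its underside. None if absent
- box_e: one of three to five blue gift boxes with a gold band: a closed rigid box 90 in x, 50 in y, 42 high, about 0.18 kg. Origin: centre of its underside. None if absent
- jar: bystander, to be left alone: amber glass jar with a brass-coloured lid, 72 across, 110 high. Origin at its underside
- bowl: bystander, to be left alone: steel bowl, 110 across, 50 high. Origin at its underside
- ribbon: bystander, to be left alone: red ribbon spool lying flat, 72 across, 30 high. Origin at its underside
- mug: bystander, to be left alone: white mug, 80 across, 90 high. Origin at its underside

How it is judged:
By the outcome, as a careful person would: the job done as asked, in the order asked, and still so for the second after the job is handed in, with the robot touching nothing.
Of box_a, box_b, box_c, box_d, box_e only 3 to 5 are there at a start; the rules pass over those that are not, and their reading is None.
At some moment in a run one of box_a, box_b, box_c, box_d, box_e may be knocked a few centimetres aside while the robot is not near it.
Once in a run the grip may slacken for a moment while it holds something.
It also fails if it takes over 210 s, if anything falls off the work surface, if the arm or the gripper's body presses on something with over 40 N, if the wrist force passes 120 N, or if a joint passes its speed limit or range.

ROBOT

A 6-joint arm with a two-finger parallel gripper is mounted at the origin on the work surface. World frame = base frame: x ahead of the robot, y to its left, z up, the work surface at z = 0. Lengths are in mm, angles in rad, forces in N, time in s.
With the tool pointing down it reaches from about 300 to 775 mm from the base axis. Payload 14.6 kg.
Tool frame: the origin (TCP) lies midway between the tips of the shut fingers; the grasp point (between the pads) lies 19 mm behind it (manip.grasp_offset is the distance from the TCP to the grasp point, in mm); z points along the fingers, y is the line along which they close (so a half turn about z gives the same grasp; the last joint's range is limited). The gripper opens to 94 mm and grips with 3 to 60 N. Pads are 16 mm wide; open, the fingers measure 119 mm over their backs; the gripper's body (75 mm by 177 mm) begins 78 mm behind the grasp point.
Start: joints at [1.245, 0.3, 1.521, -0, 1.321, -0.067], TCP at [140.754, 531.674, 205.446] pointing down, gripper open.
Joint ranges: [-3.03, 3.03], [-0.79, 2.21], [0.23, 2.52], [-1.04, 4.18], [0, 3.07], [-2.55, 2.55]. Speed limits (rad/s): [2.22, 2.22, 2.57, 3.14, 3.14, 3.14].

INTERFACE

Orientations are given as [roll, pitch, yaw] about the fixed x, y, z axes, in that order (R = Rz(yaw) Ry(pitch) Rx(roll)).
In Python, from cell import manip, viewer gives the robot as it stands. The module is installed in compiled form; this text tells all that it offers.
- The arm moves only by the tool move_arm, never from a script. Its argument "moves" is a list of rows, each a list of 4 numbers: the shift along the tool's x, y, z in m, then the turn about the tool's z in rad. A call has 1 to 12 rows; each row is the pose to reach, as a shift and turn from the pose commanded when the call began, along the tool's axes at that moment; what a row does not reach only later rows make up. A row lasts 1/10 s, in which the tool goes at most 50 mm and 8.59 degrees, less where a joint would pass 70% of its speed; a pose out of reach is approached as far as the arm can. A call with a gripper value outside its range is refused whole. "jaw" is the finger opening in m, from 0 to 0.094, set as the call begins (left out, the last holds). The fingers move at their own pace and stop on an object; "squeeze" is the grip in N (left out, the last holds). Time passes only in rows, so rows that repeat a pose let the fingers close. It gives the time, the measured TCP pose, the force, the opening and the grip force at its end, in the units of the state.
- manip.read_state(): the state, without advancing time (a new reading comes with each control period).
- viewer.camera(name): name is "scene" or "side" or "wrist"; returns a dict with "frame" (480x640x3 uint8, blue, green, red), "z_map" (480x640 float32, mm along the optical axis (not along the pixel's ray), 0 where there is no reading), "fx", "fy", "cx", "cy" (pixels), "origin" and "orientation" of the camera in the world. Camera axes: x right, y down, z forward; pixel columns grow to the right and rows downward; lengths in mm; the calibration is good to about 2 mm. The wrist camera is an equidistant fisheye: a pixel r from the principal point sees the ray r / f radians off the axis. A picture is of the moment at which its call begins.
- manip.sign_off(): hands the job in; it is judged then, once.
The state is a dict: "clock": time; "joints": joint angles; "qd": joint speeds; "effort": joint torques, N m; "eef_pos": TCP position; "eef_rot": TCP orientation; "wrist_force": force on the tool from outside, world axes, zero at the start; "moment": the same for the moment, N m; "finger_gap": finger opening in mm; "finger_force": force on a finger pad.
Only numpy, scipy, OpenCV 4.12 (cv2) and the standard library are available. Lean on these libraries where they do the work, as an engineer would, in place of code of your own. Each camera call takes 0.05 s, during which the arm holds its last target. There are 200 camera calls.

## Working session

There is one attempt and no reset: what is moved stays moved. The work goes in short steps, Python scripts to look and compute and a tool call to move; the robot and the scene stay as the last step left them, time stands still between calls to the robot, and variables do not carry over. Pictures are saved under pics/ and viewed, at most 14 in all, crops included, and the job is handed in when it is done.

Besides the shell and the picture viewer there is one more tool, called after "Request:" by a JSON object that holds its "fn" and its "kwargs". move_arm: Moves the arm, as the interface text tells. Its arguments: {"type":"object","properties":{"moves":{"type":"array"},"jaw":{"type":"number"},"squeeze":{"type":"number"}},"required":["moves"]}

```bash
mkdir -p pics; cat > h.py <<'E'
import numpy as np,cv2
from scipy.spatial.transform import Rotation as R
from cell import manip,viewer
def cam(n,save=None):
    c=viewer.camera(n)
    if save: cv2.imwrite('pics/'+save,c['frame'])
    return c
def Rc(c):
    o=np.array(c['orientation'],float)
    return o if o.shape==(3,3) else R.from_euler('xyz',o).as_matrix()
def cloud(c):
    z=c['z_map'];v,u=np.mgrid[:480,:640]
    P=np.stack([(u-c['cx'])/c['fx']*z,(v-c['cy'])/c['fy']*z,z],-1)
    return P@Rc(c).T+np.array(c['origin'])
E
python3 - <<'E'
from h import *
s=manip.read_state();print(s)
for n in('scene','side'):
    c=cam(n,n+'1.png');print(n,c['origin'],c['orientation'],c['fx'],c['cx'],c['cy']);np.save(n+'1.npy',cloud(c).astype('f4'))
E
```

```text
{'clock': 0.0, 'joints': array([ 1.24538716e+00,  3.00469269e-01,  1.52160745e+00, -1.37957597e-06,
        1.32072494e+00, -6.66084169e-02]), 'qd': array([ 0.00044042, -0.00141716,  0.00171473, -0.00029236,  0.00110017,
        0.00027912]), 'effort': array([-7.92906267e-04, -5.31806481e+01, -3.52734804e+01,  7.08226603e-02,
        2.43505149e-02, -1.13238042e-05]), 'eef_pos': array([140.67441351, 531.41480806, 204.87619137]), 'eef_rot': array([-3.14038624e+00, -7.91369744e-05,  2.88279220e+00]), 'wrist_force': array([ 0.15810102, -0.28071863, -0.05258142]), 'moment': array([0.00067473, 0.0243582 , 0.02687248]), 'finger_force': 0.0, 'finger_gap': 94.0503388732454}
scene [1249.10767237 -216.74458703 1266.63238956] [-2.5323342  -0.00966378  1.1988627 ] 568.124945011582 318.7674682624696 242.58309207146664
side [ -60.44635775 1038.65432126 1095.48294257] [-2.25948504 -0.00445374 -2.59653251] 571.7644099577192 316.4660313447434 233.53685809338853
```

View pics/scene1.png

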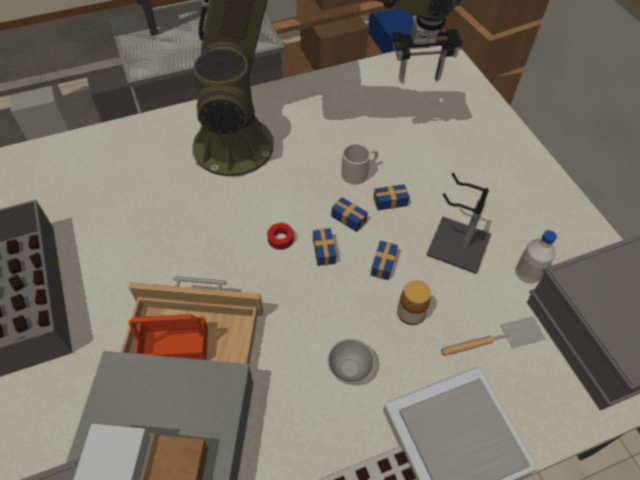

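View pics/side1.png

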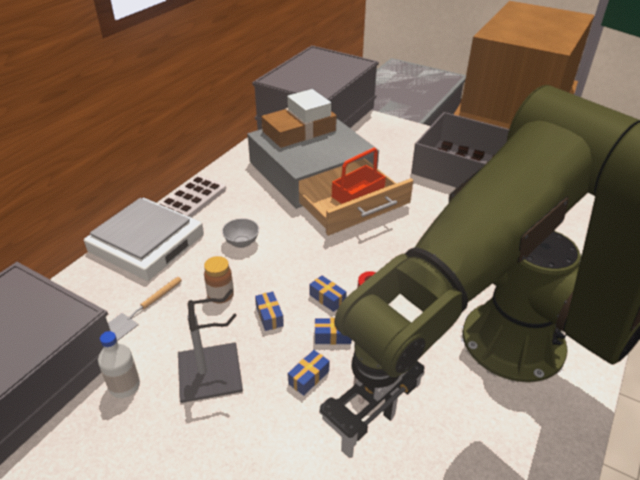

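Scene view: the four blue boxes are at px (350,213), (391,196), (325,247) and (385,260). The basket is at (170,338) in the drawer, with the drawer handle at (200,282). The stand's prongs are at about (465,190) and its foot at (460,245). Next I'll measure positions from depth.

```bash
cat >> h.py <<'E'
def boxes(c,P=None):
    P=cloud(c) if P is None else P
    h=cv2.cvtColor(c['frame'],cv2.COLOR_BGR2HSV)
    blue=((h[...,0]>100)&(h[...,0]<130)&(h[...,1]>110)&(P[...,0]>150)&(P[...,0]<800)&(abs(P[...,1])<650)&(P[...,2]>5)&(P[...,2]<110)).astype('u1')
    m=cv2.morphologyEx(blue,cv2.MORPH_CLOSE,np.ones((7,7)))
    n,l,st,_=cv2.connectedComponentsWithStats(m)
    out=[]
    for i in range(1,n):
        if st[i,4]<80: continue
        q=P[(l==i)]; zt=np.percentile(q[:,2],90); t=q[q[:,2]>zt-8]
        r=cv2.minAreaRect(t[:,:2].astype('f4'))
        (w,hh),a=r[1],r[2]
        if w<hh: a+=90
        out.append((np.round(r[0]).tolist(),round(zt),sorted(np.round(r[1]).tolist()),round((a+90)%180-90,1),int(st[i,4])))
    return out
E
python3 - <<'E'
from h import *
for n in('scene','side'):
    c=cam(n);P=cloud(c)
    print(n);[print(b) for b in boxes(c,P)]
    h=cv2.cvtColor(c['frame'],cv2.COLOR_BGR2HSV)
    # red/orange basket
    o=((h[...,0]<10)|(h[...,0]>172))&(h[...,1]>150)&(P[...,2]>20)
    o&=(P[...,1]<-50)&(P[...,0]>200)
    q=P[o];
    bx=q[q[:,2]>140]; print('basket n',len(q),'bar',len(bx),bx.mean(0),cv2.minAreaRect(bx[:,:2].astype('f4')),bx[:,2].max())
    rim=q[(q[:,2]>70)&(q[:,2]<90)];print('rim',cv2.minAreaRect(rim[:,:2].astype('f4')))
    # stand prongs: dark, height 180-230, near
    d=(P[...,2]>175)&(P[...,2]<240)&(P[...,0]>150)&(P[...,0]<800)&(P[...,1]>180)&(h[...,2]<110)
    if n=='scene': d[:, :430]=0
    else: d[:,260:]=0
    q=P[d];v,u=np.where(d);print('stand',len(q));
    np.save('stand_'+n+'.npy',np.c_[q,u,v])
    b=c['frame'][150:285,400:520] if n=='scene' else c['frame'][280:410,150:270]
    cv2.imwrite(f'pics/st_{n}.png',cv2.resize(b,None,fx=4,fy=4,interpolation=3))
    # drawer unit top z~115
    t=(abs(P[...,2]-115)<5)&(P[...,0]>400)&(P[...,1]<0)&(h[...,1]<60)
    q=P[t];print('unit',len(q),cv2.minAreaRect(q[:,:2].astype('f4')))
    # handle bar/front
    if n=='scene':
        for px in[(178,279),(200,282),(222,285)]: print(px,P[px[1]-3:px[1]+4,px[0]].round())
        for px in[(135,291),(200,298),(258,297)]: print(px,P[px[1]-3:px[1]+6,px[0]].round())
E
```

```text
scene
([378.0, 382.0], 47, [28.0, 48.0], -10.6, 187)
([802.0, 74.0], 45, [45.0, 1065.0], -30.7, 225)
([810.0, 31.0], 46, [91.0, 1004.0], -24.3, 441)
([840.0, -33.0], 47, [45.0, 896.0], -21.3, 126)
([880.0, 18.0], 46, [48.0, 875.0], -35.6, 428)
([864.0, -39.0], 47, [47.0, 847.0], -21.6, 278)
basket n 3124 bar 416 [ 636.80104279 -309.61082662  221.73602975] ((901.0732421875, -240.26576232910156), (686.08642578125, 126.53069305419922), 14.31562328338623) 1266.6323895646497
rim ((604.1701049804688, -315.5082092285156), (154.9501953125, 92.20516204833984), 72.03021240234375)
stand 458
unit 12854 ((707.8621215820312, -445.26263427734375), (582.6375732421875, 310.7786865234375), 47.781246185302734)
(178, 279) [[ 454. -262.   83.]
 [ 455. -263.   81.]
 [ 461. -263.   85.]
 [ 462. -264.   83.]
 [ 464. -265.   82.]
 [ 469. -265.   85.]
 [ 472. -266.   86.]]
(200, 282) [[ 481. -214.   83.]
 [ 485. -215.   84.]
 [ 488. -216.   85.]
 [ 486. -216.   78.]
 [ 440. -217.    1.]
 [ 440. -218.   -3.]
 [ 445. -219.    1.]]
(222, 285) [[ 510. -167.   85.]
 [ 512. -168.   85.]
 [ 509. -168.   76.]
 [ 467.
[... 683 characters left out ...]
de
([484.0, 114.0], 46, [35.0, 52.0], 86.0, 118)
([192.0, 568.0], 46, [49.0, 1069.0], -61.4, 155)
([251.0, 617.0], 46, [58.0, 1046.0], -50.4, 308)
([172.0, 622.0], 46, [31.0, 953.0], -59.0, 199)
([363.0, 332.0], 45, [40.0, 51.0], -16.5, 218)
([174.0, 706.0], 45, [54.0, 812.0], -58.5, 259)
basket n 1570 bar 212 [ 830.58841504 -322.48905946  202.32273119] ((1146.6976318359375, -353.09381103515625), (146.4097442626953, 1139.0667724609375), 85.91510772705078) 407.1451778845984
rim ((600.6619873046875, -315.57415771484375), (159.3936004638672, 100.0697250366211), 71.87831115722656)
stand 428
unit 3458 ((741.4274291992188, -582.059326171875), (772.7099609375, 582.9864501953125), 53.20497512817383)
```

```bash
cat > h2.py <<'E'
from h import *
def toppts(c,P,zlo=36,zhi=52):
    h=cv2.cvtColor(c['frame'],cv2.COLOR_BGR2HSV)
    k=(((h[...,0]>100)&(h[...,0]<130)&(h[...,1]>90))|((h[...,0]>12)&(h[...,0]<30)&(h[...,1]>60)))
    k&=(c['z_map']>0)&(P[...,2]>zlo)&(P[...,2]<zhi)&(P[...,0]>150)&(P[...,0]<780)&(abs(P[...,1])<600)
    return P[k]
def allboxes(cams=('scene','side'),zlo=36,zhi=52):
    q=np.vstack([toppts(c,cloud(c),zlo,zhi) for c in map(cam,cams)])
    img=np.zeros((700,1250),'u1'); ix=(q[:,0]-120).astype(int); iy=(q[:,1]+620).astype(int); img[ix,iy]=255
    m=cv2.morphologyEx(img,cv2.MORPH_CLOSE,np.ones((9,9)));m=cv2.morphologyEx(m,cv2.MORPH_OPEN,np.ones((9,9)))
    n,l,st,_=cv2.connectedComponentsWithStats(m)
    for i in range(1,n):
        if st[i,4]<600: continue
        t=np.argwhere(l==i).astype('f4'); r=cv2.minAreaRect(t); w,hh=r[1]; a=r[2]
        if w<hh:a+=90
        print('box',np.round([r[0][0]+120,r[0][1]-620]),np.round(sorted(r[1])),'longaxis deg',round((a+90)%180-90,1),'cent',np.round(t.mean(0)+[120,-620]),st[i,4])
E
python3 - <<'E'
from h2 import *
allboxes()
Q=[]
for n in('scene','side'):
    c=cam(n);P=cloud(c);ok=c['z_map']>0
    h=cv2.cvtColor(c['frame'],cv2.COLOR_BGR2HSV)
    o=ok&((h[...,0]<10)|(h[...,0]>172))&(h[...,1]>150)&(P[...,0]>400)&(P[...,0]<750)&(P[...,1]<-150)&(P[...,1]>-500)
    b=P[o&(P[...,2]>150)&(P[...,2]<190)];print(n,'bar',len(b),b.mean(0),np.percentile(b[:,2],[50,95]),cv2.minAreaRect(b[:,:2].astype('f4')))
    r=P[o&(P[...,2]>72)&(P[...,2]<92)];print('rim',cv2.minAreaRect(r[:,:2].astype('f4')))
    t=ok&(abs(P[...,2]-115)<6)&(P[...,0]>480)&(P[...,0]<1000)&(P[...,1]<0)&(P[...,1]>-600)
    t=cv2.morphologyEx(t.astype('u1'),cv2.MORPH_OPEN,np.ones((9,9)))>0
    q=P[t];print('unit',len(q),cv2.minAreaRect(q[:,:2].astype('f4')))
    s=np.load('stand_'+n+'.npy'); s=s[(s[:,2]<235)&(s[:,0]>150)&(s[:,1]>200)&(s[:,1]<600)&(s[:,0]<700)]
    print(len(s),s[:,:3].min(0),s[:,:3].max(0)); print(s[::max(1,len(s)//35)].round().astype(int).tolist())
    f=ok&(P[...,2]>7)&(P[...,2]<18)&(h[...,2]<110)&(P[...,0]>250)&(P[...,0]<650)&(P[...,1]>200)&(P[...,1]<550)
    f=cv2.morphologyEx(f.astype('u1'),cv2.MORPH_OPEN,np.ones((9,9)))>0
    q=P[f];print('foot',len(q),cv2.minAreaRect(q[:,:2].astype('f4')))
E
```

```text
box [370. 356.] [55. 91.] longaxis deg 79.4 cent [370. 356.] 4643
box [385. 222.] [56. 90.] longaxis deg 29.7 cent [387. 222.] 4072
box [462. 116.] [51. 93.] longaxis deg -11.3 cent [462. 116.] 4288
box [557. 247.] [51. 97.] longaxis deg -39.8 cent [557. 248.] 4171
scene bar 371 [ 605.68312139 -314.13253418  170.38574274] [171.93634838 176.37794118] ((604.4361572265625, -313.867431640625), (144.9450225830078, 12.762508392333984), 71.7901611328125)
rim ((603.5399780273438, -315.3970947265625), (155.05039978027344, 92.43987274169922), 72.33554077148438)
unit 10657 ((779.9191284179688, -366.68072509765625), (323.7101135253906, 239.9307403564453), 62.309173583984375)
448 [151.42104321 385.80819776 176.15500014] [618.05508384 584.96062493 234.69961414]
[[157, 580, 235, 438, 72], [165, 583, 229, 440, 75], [165, 575, 221, 437, 78], [500, 441, 221, 453, 174], [503, 450, 210, 456, 177], [510, 447, 204, 456, 181], [514, 458, 196, 460, 183], [515, 458, 193, 460, 184], [532, 480, 203, 472, 184], [532, 478, 200, 471, 185], [543, 481, 207, 475, 186], [549, 489, 206, 479, 187], [554, 498, 204, 483,
[... 1591 characters left out ...]
1, 460, 209, 189, 305], [596, 463, 208, 190, 307], [588, 466, 209, 192, 309], [590, 474, 206, 189, 312], [581, 477, 208, 191, 314], [492, 442, 223, 235, 315], [575, 484, 209, 191, 317], [572, 481, 205, 193, 318], [574, 475, 195, 195, 319], [501, 449, 209, 230, 320], [499, 451, 209, 230, 321], [569, 497, 207, 189, 323], [566, 498, 207, 190, 324], [529, 470, 201, 213, 324], [511, 454, 196, 225, 324], [547, 487, 204, 201, 325], [524, 472, 203, 214, 325], [509, 454, 195, 226, 325], [545, 488, 203, 201, 326], [556, 501, 206, 193, 327], [557, 505, 206, 191, 328], [557, 501, 199, 193, 329]]
foot 1701 ((571.2911987304688, 466.067138671875), (134.41558837890625, 135.0509033203125), 44.23176956176758)
```

View pics/st_scene.png

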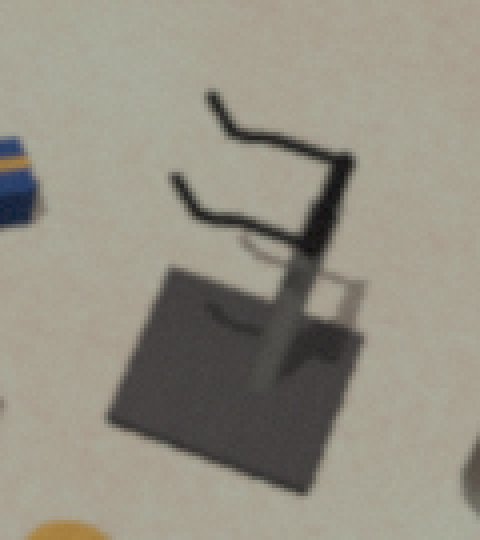

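```bash
python3 - <<'E'
from h import *
from scipy.optimize import least_squares as LS
S=np.vstack([np.load('stand_scene.npy'),np.load('stand_side.npy')])
S=S[(S[:,2]<230)&(S[:,2]>188)&(S[:,0]>450)&(S[:,0]<640)&(S[:,1]>370)&(S[:,1]<530)][:,:2]
def sd(p,a,b):
    t=np.clip((p-a)@(b-a)/((b-a)@(b-a)),0,1);return np.linalg.norm(p-a-t[:,None]*(b-a),axis=1)
def res(v):
    x=np.array([np.cos(v[2]),np.sin(v[2])]);y=np.array([-x[1],x[0]]);o=v[:2]
    A=[(o-88*x+k*36*y,o+k*36*y) for k in(1,-1)]+[(o-36*y,o+36*y)]
    return np.min([sd(S,a,b) for a,b in A],0)
r=LS(res,[586,475,.77],loss='soft_l1',f_scale=3);v=r.x
x=np.array([np.cos(v[2]),np.sin(v[2])]);print('stand',v[:2],np.degrees(v[2]),'seat',v[:2]-65*x,'res',np.median(res(v)))
c=cam('scene');P=cloud(c);ok=c['z_map']>0
# drawer front face pts
h=cv2.cvtColor(c['frame'],cv2.COLOR_BGR2HSV)
a=np.radians(-27.3)
# front top edge: z 92..108, near line
m=ok&(P[...,2]>60)&(P[...,2]<98)&(P[...,0]>420)&(P[...,0]<620)&(P[...,1]<-80)&(P[...,1]>-400)
q=P[m]; 
d0=q[:,:2]@[np.cos(a),np.sin(a)]
hist,e=np.histogram(d0,np.arange(480,760,4));print(dict(zip(e.astype(int).tolist(),hist.tolist())))
np.save('dq.npy',q)
for n,(u,v_) in dict(mug=(356,160),jar=(416,293),bowl=(351,362),ribbon=(281,236),mughandle=(376,156),whitebox=(117,430),brownbox=(180,440)).items():
    w=P[v_-8:v_+9,u-8:u+9].reshape(-1,3);print(n,np.median(w,0).round(),w[:,2].max().round())
E
```

```text
stand [584.63885843 474.81222907] 43.504873633655436 seat [537.49333037 430.06517125] res 2.699191971923712
{480: 0, 484: 0, 488: 0, 492: 0, 496: 0, 500: 0, 504: 0, 508: 0, 512: 0, 516: 0, 520: 30, 524: 73, 528: 109, 532: 31, 536: 5, 540: 10, 544: 14, 548: 2, 552: 0, 556: 0, 560: 2, 564: 3, 568: 7, 572: 446, 576: 560, 580: 69, 584: 12, 588: 3, 592: 3, 596: 4, 600: 3, 604: 2, 608: 1, 612: 0, 616: 2, 620: 7, 624: 13, 628: 29, 632: 35, 636: 43, 640: 46, 644: 43, 648: 37, 652: 15, 656: 8, 660: 12, 664: 4, 668: 11, 672: 6, 676: 6, 680: 5, 684: 0, 688: 2, 692: 11, 696: 18, 700: 8, 704: 8, 708: 9, 712: 8, 716: 9, 720: 6, 724: 5, 728: 3, 732: 1, 736: 0, 740: 0, 744: 0, 748: 0, 752: 0}
mug [218. 309.  57.] 1267.0
jar [717. 247. 111.] 119.0
bowl [783.  60.   8.] 21.0
ribbon [387.  24.  28.] 1267.0
mughandle [218. 387.   4.] 1267.0
whitebox [ 831. -440.  225.] 232.0
brownbox [ 872. -340.  175.] 1267.0
```

```bash
python3 - <<'E'
from h import *
q=np.load('dq.npy');a=np.radians(-27.3)
x=np.array([np.cos(a),np.sin(a)]);y=np.array([-x[1],x[0]])
X=q[:,:2]@x;Y=q[:,:2]@y
f=(X>568)&(X<586);p=np.polyfit(Y[f],X[f],1);print('front slope deg',np.degrees(np.arctan(p[0])),np.median(X[f]),np.percentile(Y[f],[0.5,2,98,99.5]))
b=(X>518)&(X<537);p=np.polyfit(Y[b],X[b],1);print('bar',np.degrees(np.arctan(p[0])),np.median(X[b]),np.percentile(Y[b],[0,1,50,99,100]))
c=cam('scene');P=cloud(c)[c['z_map']>0]
X=P[:,:2]@x;Y=P[:,:2]@y
t=(abs(P[:,2]-116)<5)&(X>690)&(X<820)&(Y>-250)&(Y<250)
print('unit Y',np.percentile(Y[t],[.5,1,99,99.5]),'front X',np.percentile(X[t],[.2,.5,1]))
t=(abs(P[:,2]-100)<7)&(X>550)&(X<590)&(Y>-250)&(Y<250);print('fronttop',np.percentile(Y[t],[.5,2,98,99.5]),np.percentile(X[t],[1,5,50,95,99]))
for n,v in dict(basket=(604,-314.2)).items(): print(n,np.dot(v,x),np.dot(v,y))
E
```

```text
front slope deg -0.6441846864953941 576.3694153085809 [-125.86789907 -120.94278037  180.25107156  184.77309147]
bar -0.6061840639273075 528.7011413122035 [-37.95630357 -34.85178971  28.33175198  90.12837266  92.13179732]
unit Y [-127.6432014  -125.87527124  188.5418061   190.00887718] front X [697.27527767 742.44720613 743.37500066]
fronttop [-126.00186468 -121.43227638  181.48967037  184.95711351] [560.60880186 562.83986423 572.13133165 578.2452859  579.66190171]
basket 680.8324985425609 -2.179203591658677
```

```bash
cat > g.py <<'E'
import sys,numpy as np
from cell import manip
from scipy.spatial.transform import Rotation as R
# usage: g.py x y z heading_of_tool_y_deg  (TCP mm) -> shift in m, turn
def rel(x,y,z,hd=None):
    s=manip.read_state();M=R.from_euler('xyz',s['eef_rot'])
    d=M.inv().apply(np.array([x,y,z])-s['eef_pos'])/1000
    psi=s['eef_rot'][2]; t=0
    if hd is not None: t=-((np.radians(hd)+np.pi/2-psi+np.pi/2)%np.pi-np.pi/2)
    print(np.round(d,4),'turn',round(t,3),'j6',round(s['joints'][5],2),'yaw',round(np.degrees(psi),1),s['eef_pos'].round(1),'roll',s['eef_rot'][:2].round(3),'F',s['wrist_force'].round(1),'t',s['clock'])
if __name__=='__main__':
    a=list(map(float,sys.argv[1:]))
    for i in range(0,len(a),4): rel(*a[i:i+4])
E
python3 g.py 602 -314 300 -18
```

```text
[-0.6623 -0.6995 -0.0945] turn -1.515 j6 -0.07 yaw 165.2 [140.8 531.7 205.4] roll [-3.142  0.   ] F [ 0.4 -0.6  0.4] t 0.5
```

```bash
sed -i 's#    if hd is not None.*#    if hd is not None:\n        j1=np.degrees(np.arctan2(y,x)); h=j1+((hd-j1+90)%180-90); t=psi-np.radians(h+90); t=(t+np.pi)%(2*np.pi)-np.pi#' g.py; python3 g.py 602 -314 300 -18
```

```text
[-0.6623 -0.6995 -0.0945] turn 1.626 j6 -0.07 yaw 165.2 [140.8 531.7 205.4] roll [-3.142  0.   ] F [ 0.4 -0.6  0.4] t 0.5
```

Request:
{"fn": "move_arm", "kwargs": {"moves": [[-0.05, -0.05, -0.095, 0.13], [-0.08, -0.08, -0.095, 0.26], [-0.11, -0.12, -0.095, 0.4], [-0.15, -0.155, -0.095, 0.53], [-0.18, -0.19, -0.095, 0.66], [-0.22, -0.23, -0.095, 0.8], [-0.25, -0.265, -0.095, 0.93], [-0.285, -0.3, -0.095, 1.07], [-0.32, -0.34, -0.095, 1.2], [-0.355, -0.375, -0.095, 1.33], [-0.39, -0.41, -0.095, 1.47], [-0.42, -0.445, -0.095, 1.6]], "jaw": 0.05, "squeeze": 30}}

```text
clock: 1.7
eef_pos: [413.4, 30.1, 300.7]
eef_rot: [3.141, -0.0, 1.277]
wrist_force: [1.4, 1.4, 0.3]
finger_gap: 49.6
finger_force: 0.0
```

```bash
python3 g.py 602 -314 200 -18
```

```text
[-0.2747  0.2801  0.1009] turn 0.02 j6 0.28 yaw 73.2 [413.4  30.1 300.7] roll [ 3.141 -0.   ] F [1.4 1.4 0.3] t 1.7
```

Request:
{"fn": "move_arm", "kwargs": {"moves": [[-0.035, 0.035, 0.0, 0.02], [-0.07, 0.07, 0.01, 0.02], [-0.105, 0.105, 0.02, 0.02], [-0.14, 0.14, 0.04, 0.02], [-0.17, 0.175, 0.06, 0.02], [-0.205, 0.21, 0.08, 0.02], [-0.24, 0.245, 0.1, 0.02], [-0.27, 0.275, 0.101, 0.02], [-0.275, 0.28, 0.101, 0.02], [-0.275, 0.28, 0.101, 0.02]]}}

```text
clock: 2.7
eef_pos: [603.1, -312.3, 197.8]
eef_rot: [-3.14, -0.0, 1.261]
wrist_force: [-0.1, 0.7, 0.3]
finger_gap: 49.8
finger_force: 0.0
```

```bash
python3 - <<'E'
from h import *
c=cam('wrist','w1.png'); print(c['fx'],c['cx'],c['cy'],c['origin'],c['orientation'])
import g; g.rel(602,-314,148,-18)
P=cloud(cam('scene','s2.png'))
E
```

```text
371.64829954431775 319.12392729963176 239.6827224069518 [ 623.5728959  -247.66980922  377.7701774 ] [ 2.90250825e+00  9.89106186e-04 -3.10784821e-01]
[-0.0031 -0.0001  0.0507] turn 0.005 j6 -0.22 yaw 72.3 [ 603.  -311.1  198.7] roll [-3.141 -0.   ] F [-0.1 -0.7 -0.2] t 2.75
```

View pics/w1.png

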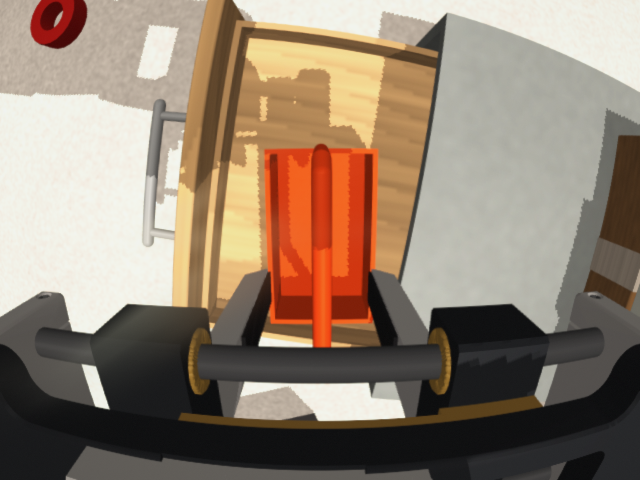

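The wrist view shows the orange bar running straight down column 321, midway between the fingers and clear of the unit. I'll descend and grip.

Request:
{"fn": "move_arm", "kwargs": {"moves": [[-0.003, 0, 0.025, 0.005], [-0.003, 0, 0.05, 0.005], [-0.003, 0, 0.051, 0.005], [-0.003, 0, 0.051, 0.005]]}}

```text
clock: 3.2
eef_pos: [602.4, -313.0, 149.7]
eef_rot: [3.141, 0.0, 1.259]
wrist_force: [-0.6, 1.4, 0.4]
finger_gap: 49.9
finger_force: 0.0
```

Request:
{"fn": "move_arm", "kwargs": {"moves": [[0, 0, 0, 0], [0, 0, 0, 0], [0, 0, 0, 0], [0, 0, 0, 0], [0, 0, 0, 0], [0, 0, 0, 0], [0, 0, -0.005, 0], [0, 0, -0.01, 0]], "jaw": 0.0, "squeeze": 40}}

```text
clock: 4.0
eef_pos: [602.1, -313.8, 158.5]
eef_rot: [-3.141, -0.0, 1.258]
wrist_force: [0.0, -0.7, -2.2]
finger_gap: 10.9
finger_force: 40.0
```

Request:
{"fn": "move_arm", "kwargs": {"moves": [[0, 0, -0.015, 0], [0, 0, -0.03, 0], [0, 0, -0.05, 0], [0, 0, -0.07, 0], [0, 0, -0.09, 0], [0, 0, -0.11, 0], [0, 0, -0.13, 0], [0, 0, -0.15, 0], [0, 0, -0.17, 0], [0, 0, -0.18, 0], [0, 0, -0.185, 0], [0, 0, -0.185, 0]]}}

```text
clock: 5.2
eef_pos: [602.3, -313.9, 343.8]
eef_rot: [3.141, 0.0, 1.258]
wrist_force: [0.3, -0.0, -1.4]
finger_gap: 10.7
finger_force: 40.0
```

```bash
python3 - <<'E'
import numpy as np,g
a=np.radians(43.5);x=np.array([np.cos(a),np.sin(a)]);s=np.array([537.5,430.1])-110*x;print(s)
g.rel(500,0,320,0);g.rel(*s,320,43.5)
E
```

```text
[457.70881919 354.38099667]
[ 0.2671 -0.194   0.0237] turn -0.313 j6 -0.22 yaw 72.1 [ 602.3 -313.9  343.8] roll [3.141 0.   ] F [ 0.3 -0.  -1.4] t 5.2
[ 0.5913 -0.3433  0.0236] turn -1.072 j6 -0.22 yaw 72.1 [ 602.3 -313.9  343.8] roll [3.141 0.   ] F [ 0.3 -0.  -1.4] t 5.2
```

Request:
{"fn": "move_arm", "kwargs": {"moves": [[0.008, -0.005, 0, -0.01], [0.025, -0.015, 0, -0.04], [0.05, -0.03, 0, -0.08], [0.08, -0.046, 0, -0.14], [0.11, -0.064, 0, -0.2], [0.145, -0.084, 0, -0.26], [0.18, -0.104, 0, -0.32], [0.21, -0.122, 0, -0.38], [0.24, -0.14, 0, -0.44], [0.27, -0.157, 0, -0.49], [0.295, -0.171, 0, -0.53], [0.31, -0.18, 0, -0.56]]}}

```text
clock: 6.4
eef_pos: [525.3, 38.8, 342.8]
eef_rot: [-3.141, -0.0, 1.822]
wrist_force: [0.7, -0.2, -1.4]
finger_gap: 10.5
finger_force: 40.0
```

```bash
python3 g.py 457.7 354.4 320 43.5
```

```text
[0.3225 0.0129 0.023 ] turn -0.508 j6 -0.25 yaw 104.4 [525.3  38.8 342.8] roll [-3.141 -0.   ] F [ 0.7 -0.2 -1.4] t 6.4
```

Request:
{"fn": "move_arm", "kwargs": {"moves": [[0.01, 0, 0, -0.02], [0.03, 0, 0, -0.06], [0.06, 0.002, 0, -0.11], [0.095, 0.004, 0, -0.17], [0.13, 0.006, 0, -0.23], [0.165, 0.007, 0, -0.29], [0.2, 0.008, 0, -0.34], [0.235, 0.01, 0, -0.39], [0.265, 0.011, 0, -0.44], [0.29, 0.012, 0, -0.48], [0.31, 0.013, 0, -0.505], [0.322, 0.013, 0, -0.508]]}}

```text
clock: 7.6
eef_pos: [459.8, 352.9, 342.7]
eef_rot: [-3.14, -0.0, 2.327]
wrist_force: [-0.7, -0.6, -1.6]
finger_gap: 10.9
finger_force: 40.0
```

Request:
{"fn": "move_arm", "kwargs": {"moves": [[0, 0, 0, 0], [0, 0, 0, 0], [0, 0, 0, 0]]}}

```text
clock: 7.9
eef_pos: [460.7, 351.0, 343.5]
eef_rot: [3.142, 0.0, 2.324]
wrist_force: [0.8, 0.2, -2.4]
finger_gap: 10.8
finger_force: 40.0
```

```bash
python3 - <<'E'
from h import *
import g
c=cam('scene','s3.png');P=cloud(c);h=cv2.cvtColor(c['frame'],cv2.COLOR_BGR2HSV)
o=(c['z_map']>0)&((h[...,0]<10)|(h[...,0]>172))&(h[...,1]>150)&(P[...,2]>120)&(P[...,0]>200)&(P[...,0]<750)&(P[...,1]>150)
q=P[o];print(len(q),np.percentile(q[:,2],[1,5,50,99]),)
b=q[q[:,2]>335]
if len(b)>5: print(cv2.minAreaRect(b[:,:2].astype('f4')),np.percentile(b[:,2],[50,95]))
r=q[(q[:,2]<295)&(q[:,2]>230)];print(cv2.minAreaRect(r[:,:2].astype('f4')))
c=cam('side','sd3.png')
g.rel(457.7,354.4,216,43.5);g.rel(537.5,430.1,216,43.5)
E
```

```text
2409 [218.50299966 220.62936277 247.56634875 370.45600279]
((482.16949462890625, 328.7557067871094), (12.38867473602295, 96.90465545654297), 43.20189666748047) [367.13865581 371.7633516 ]
((465.0558776855469, 349.1659851074219), (89.70685577392578, 157.84571838378906), 43.374759674072266)
[0.0044 0.     0.1276] turn -0.005 j6 -0.17 yaw 133.2 [460.7 351.2 343.6] roll [3.141 0.   ] F [-0.  -0.8 -2. ] t 8.0
[0.005  0.11   0.1276] turn -0.005 j6 -0.17 yaw 133.2 [460.7 351.2 343.6] roll [3.141 0.   ] F [-0.  -0.8 -2. ] t 8.0
```

View pics/sd3.png

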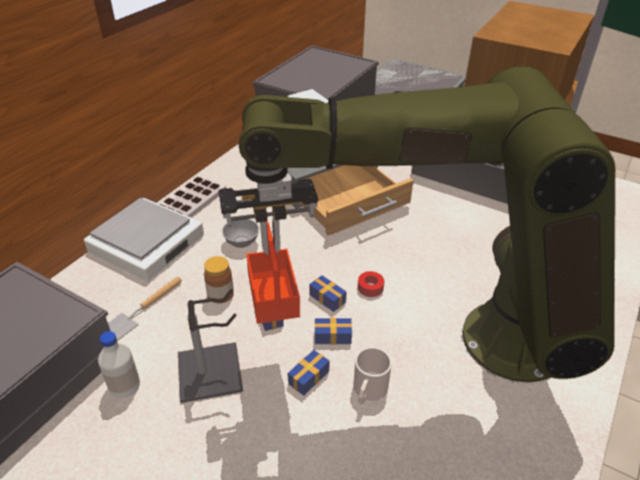

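Side view: the basket hangs upright in the grip at px (272,285), with the prong tips at (235,318) and (222,298) clear ahead of it. I'll lower it, then slide it in along the prongs.

Request:
{"fn": "move_arm", "kwargs": {"moves": [[0.004, 0, 0.01, -0.005], [0.004, 0, 0.03, -0.005], [0.004, 0, 0.05, -0.005], [0.004, 0, 0.07, -0.005], [0.004, 0, 0.09, -0.005], [0.004, 0, 0.11, -0.005], [0.004, 0, 0.122, -0.005], [0.004, 0, 0.127, -0.005], [0.004, 0, 0.127, -0.005]]}}

```text
clock: 8.9
eef_pos: [457.5, 354.8, 216.2]
eef_rot: [-3.141, -0.0, 2.331]
wrist_force: [0.0, 0.0, -1.3]
finger_gap: 11.1
finger_force: 40.0
```

Request:
{"fn": "move_arm", "kwargs": {"moves": [[0, 0.006, 0, 0], [0, 0.02, 0, 0], [0, 0.035, 0, 0], [0, 0.05, 0, 0], [0, 0.065, 0, 0], [0, 0.08, 0, 0], [0, 0.092, 0, 0], [0, 0.102, 0, 0], [0, 0.108, 0, 0], [0, 0.11, 0, 0], [0, 0.11, 0, 0]]}}

```text
clock: 10.0
eef_pos: [537.4, 430.7, 216.6]
eef_rot: [3.141, 0.0, 2.331]
wrist_force: [0.2, 0.2, -1.1]
finger_gap: 11.0
finger_force: 40.0
```

```bash
python3 - <<'E'
from h import *
import g
c=cam('scene','s4.png');d=cam('side','sd4.png');w=cam('wrist')
a=cv2.resize(c['frame'][130:280,390:540],(400,400));b=cv2.resize(d['frame'][220:400,150:330],(400,400))
cv2.imwrite('pics/p4.png',np.hstack([a,b]))
g.rel(537.5,430.1,186,43.5)
E
```

```text
[-0.0005 -0.0001  0.0307] turn 0.001 j6 -0.14 yaw 133.5 [537.2 430.5 216.7] roll [3.141 0.   ] F [ 0.  -0.5 -1.5] t 10.15
```

View pics/p4.png

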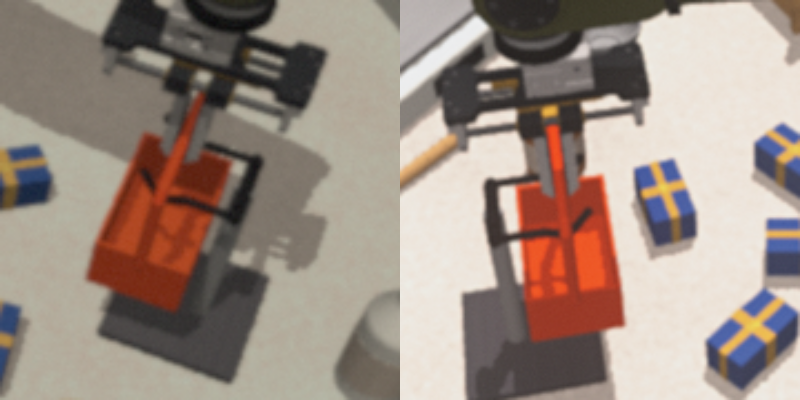

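Both crops show the bar over the prongs, with the tips showing on the near side, at (148,180) in the left crop and (582,215) in the right. I'll lower it.

Request:
{"fn": "move_arm", "kwargs": {"moves": [[0, 0, 0.005, 0], [0, 0, 0.01, 0], [0, 0, 0.015, 0], [0, 0, 0.02, 0], [0, 0, 0.024, 0], [0, 0, 0.027, 0], [0, 0, 0.029, 0], [0, 0, 0.03, 0], [0, 0, 0.03, 0]]}}

```text
clock: 11.05
eef_pos: [537.4, 430.6, 186.4]
eef_rot: [3.142, -0.0, 2.331]
wrist_force: [0.4, 0.5, -1.5]
finger_gap: 11.0
finger_force: 40.0
```

Request:
{"fn": "move_arm", "kwargs": {"moves": [[0, 0, 0, 0], [0, 0, 0, 0], [0, 0, 0, 0], [0, 0, 0, 0], [0, 0, 0, 0]], "jaw": 0.034}}

```text
clock: 11.55
eef_pos: [537.4, 430.6, 186.5]
eef_rot: [3.141, 0.0, 2.331]
wrist_force: [-0.0, 0.2, 0.0]
finger_gap: 33.6
finger_force: 0.0
```

```bash
python3 - <<'E'
from h import *
import g
c=cam('scene','s5.png');d=cam('side','sd5.png')
a=cv2.resize(c['frame'][130:280,390:540],(400,400));b=cv2.resize(d['frame'][220:400,150:330],(400,400))
cv2.imwrite('pics/p5.png',np.hstack([a,b]))
g.rel(537.5,430.1,186,43.5)
E
```

```text
[-0.0005 -0.0003  0.0005] turn 0.001 j6 -0.14 yaw 133.5 [537.4 430.6 186.5] roll [3.142 0.   ] F [-0.1 -0.1 -1. ] t 11.65
```

View pics/p5.png

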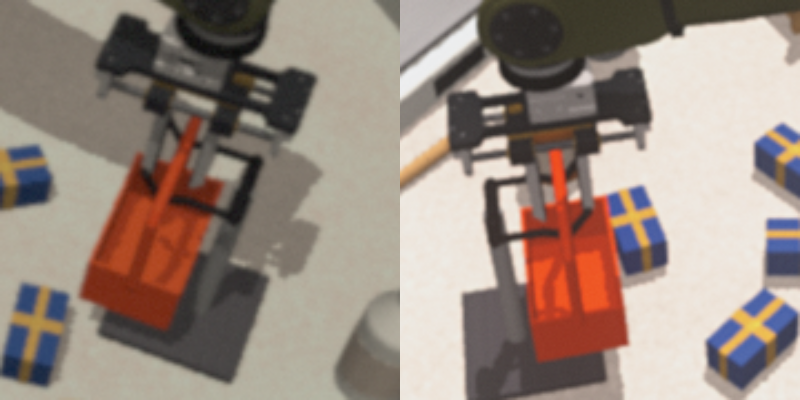

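The basket rests on both prongs with the jaw open. One box, previously near (557,247), has been knocked aside, so I'll measure it again later. Now I'll retreat upward.

Request:
{"fn": "move_arm", "kwargs": {"moves": [[0, 0, -0.01, 0], [0, 0, -0.025, 0], [0, 0, -0.045, 0], [0, 0, -0.07, 0], [0, 0, -0.1, 0], [0, 0, -0.13, 0], [-0.04, -0.03, -0.14, 0.1], [-0.08, -0.06, -0.14, 0.2], [-0.12, -0.1, -0.14, 0.3], [-0.16, -0.13, -0.14, 0.45], [-0.2, -0.16, -0.14, 0.6], [-0.24, -0.19, -0.14, 0.7]]}}

```text
clock: 12.85
eef_pos: [563.9, 131.2, 328.3]
eef_rot: [3.14, -0.0, 1.625]
wrist_force: [1.7, 0.6, 0.3]
finger_gap: 34.2
finger_force: 0.0
```

```bash
python3 - <<'E'
from h2 import *
import g
c=cam('scene','s6.png');P=cloud(c);h=cv2.cvtColor(c['frame'],cv2.COLOR_BGR2HSV)
o=(c['z_map']>0)&((h[...,0]<10)|(h[...,0]>172))&(h[...,1]>150)&(P[...,2]>40)&(P[...,0]>200)&(P[...,0]<750)&(P[...,1]>250)
q=P[o];b=q[q[:,2]>195];print(cv2.minAreaRect(b[:,:2].astype('f4')),np.percentile(b[:,2],[50,95]))
allboxes()
# drawer state: front inner face along drawer x, bar points
a=np.radians(-26.7);x=np.array([np.cos(a),np.sin(a)]);y=np.array([-x[1],x[0]])
P=P[c['z_map']>0];X=P[:,:2]@x;Y=P[:,:2]@y
m=(P[:,2]>74)&(P[:,2]<90)&(X>480)&(X<560)&(abs(Y-30)<75);print('bar',np.median(X[m]),np.percentile(Y[m],[2,98]))
bx=526*x+33*y;print(bx)
bx=(np.median(X[m])-1)*x+np.mean(np.percentile(Y[m],[2,98]))*y;print(bx)
g.rel(*bx,150,-26.7);g.rel(*bx,58,-26.7)
E
```

```text
((544.738525390625, 420.1585693359375), (65.73619842529297, 121.99589538574219), 67.7384262084961) [209.40244278 214.70195971]
box [385. 221.] [56. 91.] longaxis deg 30.3 cent [385. 221.] 4419
box [370. 356.] [57. 92.] longaxis deg 82.1 cent [370. 356.] 4570
box [461. 116.] [52. 96.] longaxis deg -12.2 cent [462. 116.] 4349
box [560. 300.] [51. 95.] longaxis deg -37.6 cent [561. 300.] 3968
bar 529.8935154460605 [-38.86184248  83.34600867]
[ 484.74087721 -206.86053746]
[ 482.49212468 -217.77146408]
[-0.3435 -0.1016  0.178 ] turn 0.522 j6 0.11 yaw 93.2 [564.4 130.8 328.2] roll [ 3.14 -0.  ] F [-0.5  1.9  0.5] t 13.0
[-0.3435 -0.1018  0.27  ] turn 0.522 j6 0.11 yaw 93.2 [564.4 130.8 328.2] roll [ 3.14 -0.  ] F [-0.5  1.9  0.5] t 13.0
```

Request:
{"fn": "move_arm", "kwargs": {"moves": [[-0.04, -0.012, 0.02, 0.06], [-0.085, -0.025, 0.04, 0.13], [-0.13, -0.038, 0.06, 0.2], [-0.175, -0.052, 0.08, 0.27], [-0.22, -0.065, 0.1, 0.34], [-0.265, -0.078, 0.12, 0.41], [-0.305, -0.09, 0.14, 0.47], [-0.335, -0.1, 0.16, 0.52], [-0.343, -0.102, 0.175, 0.522], [-0.343, -0.102, 0.178, 0.522], [-0.343, -0.102, 0.178, 0.522], [-0.343, -0.102, 0.178, 0.522]], "jaw": 0.03}}

```text
clock: 14.2
eef_pos: [483.8, -214.4, 149.7]
eef_rot: [3.14, -0.0, 1.111]
wrist_force: [0.5, -0.1, -0.0]
finger_gap: 30.3
finger_force: 0.0
```

```bash
python3 - <<'E'
from h import *
import g
cam('wrist','w7.png')
g.rel(482.5,-217.8,61,-26.7)
E
```

```text
[-0.0036  0.0002  0.0886] turn 0.006 j6 -0.03 yaw 63.6 [ 483.8 -214.5  149.6] roll [ 3.14 -0.  ] F [-0.4 -0.5  0.5] t 14.25
```

View pics/w7.png

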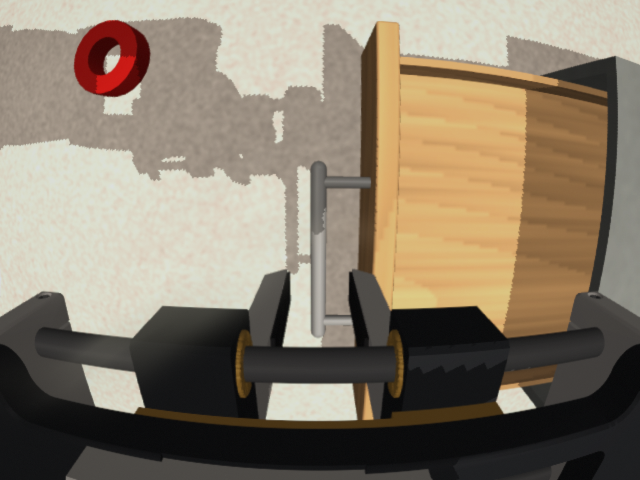

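Wrist view: the bar lies along column 318, centred between the fingers, with a gap to the drawer front at column 362. I'll descend, grip and pull gently.

Request:
{"fn": "move_arm", "kwargs": {"moves": [[-0.003, 0, 0.02, 0.006], [-0.003, 0, 0.045, 0.006], [-0.003, 0, 0.07, 0.006], [-0.003, 0, 0.086, 0.006], [-0.003, 0, 0.088, 0.006], [-0.003, 0, 0.088, 0.006]]}}

```text
clock: 14.85
eef_pos: [482.1, -217.7, 61.2]
eef_rot: [3.141, 0.0, 1.104]
wrist_force: [-0.3, -0.7, 0.5]
finger_gap: 30.2
finger_force: 0.0
```

Request:
{"fn": "move_arm", "kwargs": {"moves": [[0, 0, 0, 0], [0, 0, 0, 0], [0, 0, 0, 0], [0, 0, 0, 0], [0, 0, 0, 0]], "jaw": 0.0, "squeeze": 30}}

```text
clock: 15.35
eef_pos: [481.8, -218.1, 61.2]
eef_rot: [3.141, -0.0, 1.103]
wrist_force: [-2.2, 1.6, 5.8]
finger_gap: 10.1
finger_force: 30.0
```

Request:
{"fn": "move_arm", "kwargs": {"moves": [[0, -0.005, 0, 0], [0, -0.012, 0, 0], [0, -0.02, 0, 0], [0, -0.028, 0, 0], [0, -0.036, 0, 0], [0, -0.044, 0, 0], [0, -0.05, 0, 0], [0, -0.056, 0, 0], [0, -0.06, 0, 0], [0, -0.062, 0, 0], [0, -0.062, 0, 0]]}}

```text
clock: 16.45
eef_pos: [426.2, -190.2, 61.1]
eef_rot: [3.14, 0.0, 1.103]
wrist_force: [0.0, -0.9, 8.7]
finger_gap: 10.0
finger_force: 30.0
```

Request:
{"fn": "move_arm", "kwargs": {"moves": [[0, 0, 0, 0], [0, 0, 0, 0], [0, 0, 0, 0], [0, 0, -0.03, 0], [0, 0, -0.06, 0], [0, 0, -0.1, 0], [0, 0, -0.14, 0]], "jaw": 0.03}}

```text
clock: 17.15
eef_pos: [425.7, -189.7, 201.6]
eef_rot: [-3.14, -0.0, 1.103]
wrist_force: [1.2, 0.9, -0.3]
finger_gap: 29.7
finger_force: 0.0
```

```bash
python3 - <<'E'
import re
s=open('g.py').read()
s=re.sub(r"        j1=np.degrees.*\n","""        j1=np.arctan2(y,x); c=[np.radians(hd)+k*np.pi for k in(-2,-1,0,1,2)]
        c=[h for h in c if abs(j1-h)<2.3]; h0=s['joints'][0]-s['joints'][5]; h=min(c,key=lambda h:abs(h-h0)); t=h0-h
""",s);open('g.py','w').write(s)
E
python3 g.py 461.5 116 150 77.8 461.5 116 10 77.8
```

```text
[ 0.289  -0.1059  0.0517] turn 1.316 j6 -0.03 yaw 63.2 [ 425.7 -189.7  201.6] roll [-3.14 -0.  ] F [ 1.2  0.9 -0.3] t 17.15
[ 0.289  -0.1057  0.1917] turn 1.316 j6 -0.03 yaw 63.2 [ 425.7 -189.7  201.6] roll [-3.14 -0.  ] F [ 1.2  0.9 -0.3] t 17.15
```

Request:
{"fn": "move_arm", "kwargs": {"moves": [[0.028, -0.01, 0, 0.13], [0.056, -0.021, 0, 0.26], [0.085, -0.031, 0, 0.39], [0.115, -0.042, 0, 0.52], [0.145, -0.053, 0, 0.66], [0.175, -0.064, 0, 0.79], [0.205, -0.075, 0, 0.92], [0.235, -0.086, 0.01, 1.05], [0.265, -0.097, 0.03, 1.18], [0.289, -0.106, 0.05, 1.316], [0.289, -0.106, 0.052, 1.316], [0.289, -0.106, 0.052, 1.316]], "jaw": 0.08}}

```text
clock: 18.35
eef_pos: [461.6, 115.7, 148.0]
eef_rot: [3.141, 0.001, -0.21]
wrist_force: [-0.1, 0.1, 0.7]
finger_gap: 80.1
finger_force: 0.0
```

```bash
python3 - <<'E'
from h import *
import g
cam('wrist','w8.png')
g.rel(461.5,116,10,77.8)
E
```

```text
[-0.0006 -0.0006  0.1387] turn 0.002 j6 1.95 yaw -12.1 [461.9 115.3 148.7] roll [3.141 0.   ] F [0.4 0.4 0.8] t 18.4
```

View pics/w8.png

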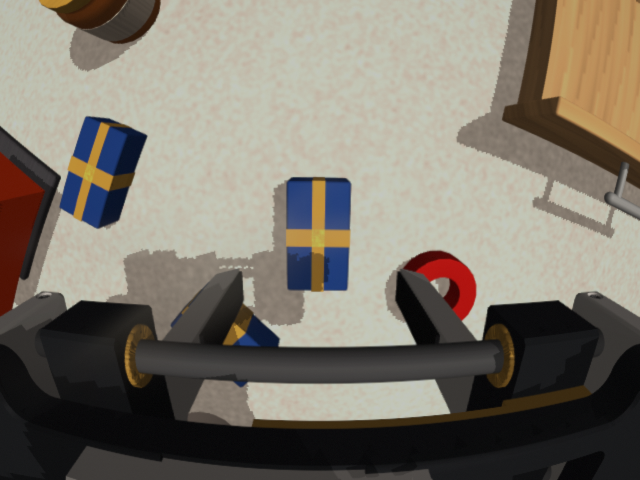

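Wrist view: the box is centred at (319,235) and square between the fingers, and the ribbon is clear. I'll descend and grip.

Request:
{"fn": "move_arm", "kwargs": {"moves": [[0, 0, 0.03, 0], [0, 0, 0.065, 0], [0, 0, 0.1, 0], [0, 0, 0.125, 0], [0, 0, 0.137, 0], [0, 0, 0.138, 0], [0, 0, 0.138, 0]]}}

```text
clock: 19.1
eef_pos: [462.7, 115.5, 11.6]
eef_rot: [-3.141, -0.001, -0.213]
wrist_force: [0.3, 1.0, -0.5]
finger_gap: 79.8
finger_force: 0.0
```

Request:
{"fn": "move_arm", "kwargs": {"moves": [[0, 0, 0, 0], [0, 0, 0, 0], [0, 0, 0, 0], [0, 0, 0, 0], [0, 0, -0.02, 0], [0, 0, -0.05, 0], [0, 0, -0.09, 0], [0, 0, -0.13, 0], [0, 0, -0.17, 0], [0, 0, -0.18, 0], [0, 0, -0.18, 0]], "jaw": 0.0, "squeeze": 40}}

```text
clock: 20.2
eef_pos: [462.3, 115.8, 191.4]
eef_rot: [-3.141, -0.002, -0.213]
wrist_force: [0.1, -0.1, -2.4]
finger_gap: 50.0
finger_force: 40.0
```

```bash
python3 g.py 647 -231.5 190 63.4 647 -231.5 36 63.4
```

```text
[0.2539 0.3004 0.0017] turn 0.251 j6 1.95 yaw -12.2 [462.3 115.8 191.4] roll [-3.141e+00 -2.000e-03] F [ 0.1 -0.1 -2.4] t 20.2
[0.2536 0.3005 0.1557] turn 0.251 j6 1.95 yaw -12.2 [462.3 115.8 191.4] roll [-3.141e+00 -2.000e-03] F [ 0.1 -0.1 -2.4] t 20.2
```

Request:
{"fn": "move_arm", "kwargs": {"moves": [[0.01, 0.012, 0, 0.01], [0.03, 0.036, 0, 0.03], [0.056, 0.067, 0, 0.06], [0.084, 0.1, 0, 0.09], [0.112, 0.133, 0, 0.12], [0.14, 0.166, 0, 0.15], [0.168, 0.199, 0, 0.18], [0.196, 0.232, 0, 0.21], [0.222, 0.263, 0, 0.24], [0.243, 0.288, 0, 0.251], [0.254, 0.3, 0, 0.251], [0.254, 0.3, 0, 0.251]]}}

```text
clock: 21.4
eef_pos: [646.3, -232.8, 186.6]
eef_rot: [3.141, 0.004, -0.466]
wrist_force: [-0.3, 0.2, -2.4]
finger_gap: 49.6
finger_force: 40.0
```

```bash
python3 - <<'E'
from h import *
import g
cam('wrist','w9.png')
g.rel(647,-231.5,36,63.4)
E
```

```text
[ 0.0014 -0.0005  0.1512] turn -0.001 j6 1.64 yaw -26.7 [ 646.1 -231.5  187.2] roll [3.141 0.004] F [ 0.   0.8 -1.7] t 21.45
```

View pics/w9.png

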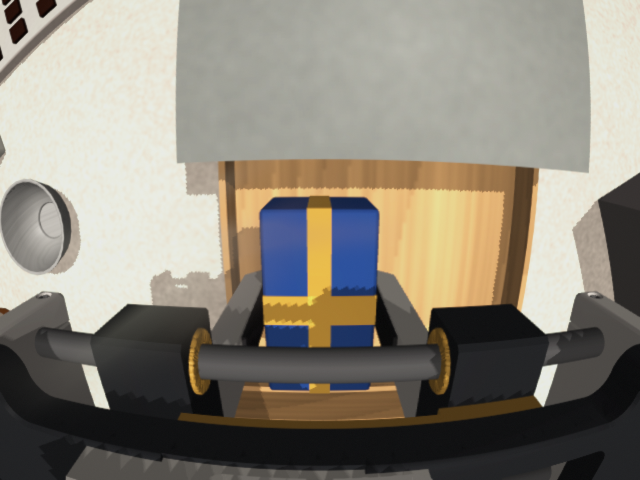

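Wrist view: the box is held square over the drawer's left half, with the side walls at columns 228 and 515 and the unit edge at row 160. I'll lower it and release.

Request:
{"fn": "move_arm", "kwargs": {"moves": [[0, 0, 0.02, 0], [0, 0, 0.05, 0], [0, 0, 0.08, 0], [0, 0, 0.11, 0], [0, 0, 0.13, 0], [0, 0, 0.143, 0], [0, 0, 0.149, 0], [0, 0, 0.152, 0], [0, 0, 0.152, 0]]}}

```text
clock: 22.35
eef_pos: [646.9, -231.1, 38.9]
eef_rot: [-3.142, -0.001, -0.464]
wrist_force: [0.7, 0.7, -0.9]
finger_gap: 49.9
finger_force: 40.0
```

Request:
{"fn": "move_arm", "kwargs": {"moves": [[0, 0, 0, 0], [0, 0, 0, 0], [0, 0, 0, 0], [0, 0, -0.02, 0], [0, 0, -0.06, 0], [0, 0, -0.1, 0], [0, 0, -0.14, 0], [0, 0, -0.155, 0]], "jaw": 0.07}}

```text
clock: 23.15
eef_pos: [647.8, -231.7, 198.6]
eef_rot: [-3.141, -0.007, -0.464]
wrist_force: [1.2, -0.6, 0.1]
finger_gap: 70.3
finger_force: 0.0
```

```bash
python3 - <<'E'
from h2 import *
import g
allboxes()
g.rel(385,221,180,120.3);g.rel(370,356,180,172)
E
```

```text
box [385. 221.] [56. 92.] longaxis deg 32.7 cent [385. 221.] 4394
box [370. 356.] [55. 92.] longaxis deg 81.9 cent [370. 356.] 4641
box [560. 299.] [51. 96.] longaxis deg -35.8 cent [561. 300.] 4126
[-0.4373 -0.2872  0.0141] turn -0.993 j6 1.64 yaw -26.6 [ 647.4 -231.5  195.9] roll [-3.141 -0.004] F [-0.1 -0.4 -0.4] t 23.25
[-0.5112 -0.4012  0.0138] turn -1.895 j6 1.64 yaw -26.6 [ 647.4 -231.5  195.9] roll [-3.141 -0.004] F [-0.1 -0.4 -0.4] t 23.25
```

Request:
{"fn": "move_arm", "kwargs": {"moves": [[-0.02, -0.013, 0, -0.04], [-0.055, -0.036, 0, -0.12], [-0.095, -0.062, 0, -0.21], [-0.138, -0.09, 0, -0.31], [-0.182, -0.119, 0, -0.41], [-0.226, -0.148, 0, -0.51], [-0.27, -0.177, 0, -0.61], [-0.314, -0.206, 0, -0.71], [-0.356, -0.234, 0, -0.81], [-0.396, -0.26, 0, -0.9], [-0.425, -0.279, 0.01, -0.97], [-0.437, -0.287, 0.014, -0.993]], "jaw": 0.08}}

```text
clock: 24.45
eef_pos: [381.6, 223.1, 177.1]
eef_rot: [-3.141, 0.003, 0.534]
wrist_force: [1.2, -0.2, 0.7]
finger_gap: 80.2
finger_force: 0.0
```

```bash
python3 g.py 385 221 11 121
```

```text
[0.0024 0.0037 0.1661] turn -0.007 j6 1.48 yaw 30.6 [381.6 223.1 177.1] roll [-3.141e+00  3.000e-03] F [ 1.2 -0.2  0.7] t 24.45
```

Request:
{"fn": "move_arm", "kwargs": {"moves": [[0, 0, 0.03, -0.01], [0, 0, 0.07, -0.01], [0, 0, 0.11, -0.01], [0, 0, 0.145, -0.01], [0, 0, 0.165, -0.01], [0, 0, 0.169, -0.01], [0, 0, 0.169, -0.01]]}}

```text
clock: 25.15
eef_pos: [383.7, 220.6, 9.5]
eef_rot: [-3.141, 0.003, 0.539]
wrist_force: [-0.2, 0.2, -0.1]
finger_gap: 80.2
finger_force: 0.0
```

Request:
{"fn": "move_arm", "kwargs": {"moves": [[0, 0, 0, 0], [0, 0, 0, 0], [0, 0, 0, 0], [0, 0, 0, 0], [0, 0, -0.02, 0], [0, 0, -0.05, 0], [0, 0, -0.09, 0], [0, 0, -0.13, 0], [0, 0, -0.17, 0], [0, 0, -0.18, 0], [0, 0, -0.18, 0]], "jaw": 0.0, "squeeze": 40}}

```text
clock: 26.25
eef_pos: [384.8, 221.2, 191.4]
eef_rot: [3.141, -0.003, 0.539]
wrist_force: [-0.1, 0.2, -2.5]
finger_gap: 49.7
finger_force: 40.0
```

```bash
python3 g.py 591.5 -342.3 190 63.4
```

```text
[-0.1118  0.5897  0.0013] turn 1.003 j6 1.47 yaw 30.9 [384.8 221.2 191.4] roll [ 3.141e+00 -3.000e-03] F [-0.1  0.2 -2.5] t 26.25
```

Request:
{"fn": "move_arm", "kwargs": {"moves": [[-0.003, 0.015, 0, 0.03], [-0.009, 0.045, 0, 0.08], [-0.016, 0.085, 0, 0.15], [-0.024, 0.125, 0, 0.22], [-0.032, 0.168, 0, 0.29], [-0.04, 0.21, 0, 0.36], [-0.048, 0.253, 0, 0.43], [-0.056, 0.296, 0, 0.5], [-0.064, 0.339, 0, 0.58], [-0.072, 0.382, 0, 0.66], [-0.08, 0.425, 0, 0.74], [-0.088, 0.465, 0, 0.82]]}}

```text
clock: 27.45
eef_pos: [547.2, -224.9, 187.7]
eef_rot: [-3.141, 0.003, -0.285]
wrist_force: [-0.2, 0.4, -1.6]
finger_gap: 49.9
finger_force: 40.0
```

```bash
python3 g.py 591.5 -342.3 36 63.4
```

```text
[0.076  0.1003 0.1514] turn 0.179 j6 1.4 yaw -16.3 [ 547.2 -224.9  187.7] roll [-3.141e+00  3.000e-03] F [-0.2  0.4 -1.6] t 27.45
```

Request:
{"fn": "move_arm", "kwargs": {"moves": [[0.03, 0.04, 0, 0.07], [0.055, 0.073, 0, 0.13], [0.072, 0.095, 0, 0.175], [0.076, 0.1, 0.01, 0.179], [0.076, 0.1, 0.03, 0.179], [0.076, 0.1, 0.06, 0.179], [0.076, 0.1, 0.09, 0.179], [0.076, 0.1, 0.12, 0.179], [0.076, 0.1, 0.14, 0.179], [0.076, 0.1, 0.15, 0.179], [0.076, 0.1, 0.154, 0.179], [0.076, 0.1, 0.154, 0.179]]}}

```text
clock: 28.65
eef_pos: [592.7, -340.1, 36.1]
eef_rot: [-3.142, 0.001, -0.46]
wrist_force: [0.1, -0.3, -1.6]
finger_gap: 49.7
finger_force: 40.0
```

Request:
{"fn": "move_arm", "kwargs": {"moves": [[0, 0, 0, 0], [0, 0, 0, 0], [0, 0, 0, 0], [0, 0, -0.02, 0], [0, 0, -0.06, 0], [0, 0, -0.1, 0], [0, 0, -0.14, 0], [0, 0, -0.16, 0]], "jaw": 0.07}}

```text
clock: 29.45
eef_pos: [593.5, -340.9, 201.3]
eef_rot: [3.141, -0.006, -0.46]
wrist_force: [-0.2, -0.2, -0.4]
finger_gap: 70.3
finger_force: 0.0
```

```bash
python3 - <<'E'
from h2 import *
import g
allboxes()
allboxes(zlo=57,zhi=74)
g.rel(370,356,200,172)
E
```

```text
box [371. 356.] [56. 91.] longaxis deg 80.7 cent [371. 356.] 4617
box [560. 300.] [51. 96.] longaxis deg -35.5 cent [560. 300.] 4038
box [ 458. -225.] [28. 57.] longaxis deg 70.3 cent [ 460. -226.] 903
box [ 500. -155.] [24. 49.] longaxis deg 84.6 cent [ 499. -151.] 705
box [ 519. -103.] [28. 48.] longaxis deg 67.8 cent [ 520. -102.] 908
box [ 591. -339.] [55. 95.] longaxis deg -23.5 cent [ 591. -338.] 4257
box [ 643. -230.] [53. 93.] longaxis deg -28.0 cent [ 644. -228.] 4143
[-0.5088 -0.525  -0.004 ] turn -1.891 j6 1.46 yaw -26.4 [ 592.6 -340.3  195.9] roll [-3.142  0.   ] F [-0.5 -0.1  0.1] t 29.65
```

Request:
{"fn": "move_arm", "kwargs": {"moves": [[-0.01, -0.01, 0, -0.04], [-0.03, -0.031, 0, -0.11], [-0.06, -0.062, 0, -0.22], [-0.092, -0.095, 0, -0.34], [-0.125, -0.129, 0, -0.46], [-0.158, -0.163, 0, -0.58], [-0.191, -0.197, 0, -0.7], [-0.224, -0.231, 0, -0.82], [-0.257, -0.265, 0, -0.94], [-0.29, -0.299, 0, -1.06], [-0.323, -0.333, 0, -1.18], [-0.35, -0.361, 0, -1.29]], "jaw": 0.08}}

```text
clock: 30.85
eef_pos: [437.9, 140.3, 195.0]
eef_rot: [-3.14, 0.002, 0.835]
wrist_force: [0.6, -0.5, -0.8]
finger_gap: 80.0
finger_force: 0.0
```

```bash
python3 g.py 370.5 356 11 171
```

```text
[ 0.1151 -0.1944  0.1841] turn -0.578 j6 0.97 yaw 47.9 [437.9 140.3 195. ] roll [-3.14e+00  2.00e-03] F [ 0.6 -0.5 -0.8] t 30.85
```

Request:
{"fn": "move_arm", "kwargs": {"moves": [[0.02, -0.034, 0, -0.1], [0.042, -0.07, 0, -0.2], [0.064, -0.108, 0, -0.3], [0.086, -0.146, 0, -0.42], [0.105, -0.18, 0, -0.53], [0.115, -0.196, 0.02, -0.585], [0.115, -0.196, 0.06, -0.585], [0.115, -0.196, 0.1, -0.585], [0.115, -0.196, 0.14, -0.585], [0.115, -0.196, 0.17, -0.585], [0.115, -0.196, 0.184, -0.585], [0.115, -0.196, 0.184, -0.585]]}}

```text
clock: 32.05
eef_pos: [371.5, 354.7, 10.4]
eef_rot: [-3.139, 0.003, 1.415]
wrist_force: [0.2, 0.3, 0.4]
finger_gap: 79.8
finger_force: 0.0
```

Request:
{"fn": "move_arm", "kwargs": {"moves": [[0, 0, 0, 0], [0, 0, 0, 0], [0, 0, 0, 0], [0, 0, 0, 0], [0, 0, -0.02, 0], [0, 0, -0.05, 0], [0, 0, -0.09, 0], [0, 0, -0.13, 0], [0, 0, -0.17, 0], [0, 0, -0.18, 0], [0, 0, -0.18, 0]], "jaw": 0.0, "squeeze": 40}}

```text
clock: 33.15
eef_pos: [372.9, 355.9, 193.7]
eef_rot: [3.14, -0.002, 1.415]
wrist_force: [0.4, -0.2, -2.3]
finger_gap: 49.4
finger_force: 39.9
```

```bash
python3 g.py 550.5 -183 192 63.4
```

```text
[-0.5048  0.2592  0.0011] turn -1.263 j6 0.85 yaw 81.1 [372.9 355.9 193.7] roll [ 3.14e+00 -2.00e-03] F [ 0.4 -0.2 -2.3] t 33.15
```

Request:
{"fn": "move_arm", "kwargs": {"moves": [[-0.012, 0.006, 0, -0.03], [-0.035, 0.018, 0, -0.09], [-0.07, 0.036, 0, -0.18], [-0.105, 0.054, 0, -0.27], [-0.14, 0.072, 0, -0.36], [-0.175, 0.09, 0, -0.45], [-0.21, 0.108, 0, -0.54], [-0.245, 0.126, 0, -0.63], [-0.28, 0.144, 0, -0.72], [-0.315, 0.162, 0, -0.81], [-0.35, 0.18, 0, -0.9], [-0.385, 0.198, 0, -0.99]]}}

```text
clock: 34.35
eef_pos: [507.9, -57.0, 190.3]
eef_rot: [-3.14, -0.003, 2.408]
wrist_force: [0.8, 0.8, -1.1]
finger_gap: 49.4
finger_force: 39.9
```

```bash
python3 g.py 550.5 -183 34 63.4
```

```text
[-0.1164 -0.0648  0.1561] turn -0.269 j6 -1.02 yaw 138.0 [507.9 -57.  190.3] roll [-3.14e+00 -3.00e-03] F [ 0.8  0.8 -1.1] t 34.35
```

Request:
{"fn": "move_arm", "kwargs": {"moves": [[-0.035, -0.02, 0, -0.08], [-0.07, -0.039, 0, -0.16], [-0.1, -0.056, 0, -0.24], [-0.115, -0.064, 0, -0.269], [-0.117, -0.066, 0.02, -0.269], [-0.117, -0.066, 0.05, -0.269], [-0.117, -0.066, 0.09, -0.269], [-0.117, -0.066, 0.125, -0.269], [-0.117, -0.066, 0.145, -0.269], [-0.117, -0.066, 0.153, -0.269], [-0.117, -0.066, 0.158, -0.269], [-0.117, -0.066, 0.158, -0.269]]}}

```text
clock: 35.55
eef_pos: [551.8, -183.7, 35.8]
eef_rot: [-3.142, 0.004, 2.674]
wrist_force: [1.4, -2.8, 11.0]
finger_gap: 49.6
finger_force: 40.0
```

Request:
{"fn": "move_arm", "kwargs": {"moves": [[0, 0, 0, 0], [0, 0, 0, 0], [0, 0, 0, 0], [0, 0, -0.02, 0], [0, 0, -0.06, 0], [0, 0, -0.1, 0], [0, 0, -0.14, 0], [0, 0, -0.16, 0]], "jaw": 0.07}}

```text
clock: 36.35
eef_pos: [551.3, -183.1, 197.9]
eef_rot: [3.141, 0.004, 2.674]
wrist_force: [0.2, -0.1, -1.2]
finger_gap: 70.1
finger_force: 0.0
```

```bash
python3 - <<'E'
from h2 import *
import g
allboxes()
allboxes(zlo=57,zhi=74)
cam('scene','s10.png')
b=np.array([560,300]);a=np.radians(-36);p=b+28*np.array([np.cos(a),np.sin(a)]);print(p)
g.rel(*p,200,54);g.rel(*p,14,54)
E
```

```text
box [559. 299.] [52. 96.] longaxis deg -39.0 cent [561. 300.] 4155
box [ 417. -319.] [27. 57.] longaxis deg 68.4 cent [ 419. -318.] 832
box [ 444. -263.] [26. 62.] longaxis deg 62.7 cent [ 446. -263.] 897
box [ 476. -210.] [29. 43.] longaxis deg -90.0 cent [ 474. -208.] 644
box [ 538. -178.] [ 53. 119.] longaxis deg -24.4 cent [ 544. -180.] 4650
box [ 523. -107.] [28. 77.] longaxis deg 70.3 cent [ 525. -101.] 1304
box [ 593. -341.] [53. 93.] longaxis deg -25.2 cent [ 594. -340.] 4039
box [ 648. -232.] [54. 92.] longaxis deg -28.1 cent [ 648. -231.] 4092
[582.65247584 283.54201294]
[ 0.1812  0.4308 -0.0067] turn 0.161 j6 -1.49 yaw 153.2 [ 550.2 -182.7  193. ] roll [-3.141e+00 -2.000e-03] F [ 0.  -0.3 -0.1] t 36.6
[0.1809 0.4309 0.1793] turn 0.161 j6 -1.49 yaw 153.2 [ 550.2 -182.7  193. ] roll [-3.141e+00 -2.000e-03] F [ 0.  -0.3 -0.1] t 36.6
```

View pics/s10.png

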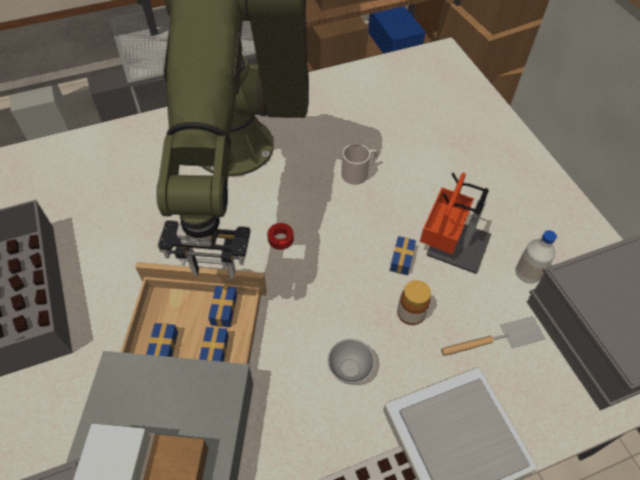

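Scene view: three boxes are in the drawer at px (222,305), (162,340) and (213,343), and the basket hangs on both prongs at (448,215). The last box, at (402,255), sits close to the basket, so I'll grip it off-centre, drag it clear and regrip.

Request:
{"fn": "move_arm", "kwargs": {"moves": [[0.007, 0.016, 0, 0.01], [0.02, 0.048, 0, 0.02], [0.037, 0.088, 0, 0.04], [0.054, 0.129, 0, 0.06], [0.071, 0.17, 0, 0.08], [0.088, 0.211, 0, 0.1], [0.105, 0.252, 0, 0.12], [0.122, 0.293, 0, 0.14], [0.14, 0.334, 0, 0.16], [0.158, 0.375, 0, 0.178], [0.173, 0.411, 0, 0.178], [0.181, 0.431, 0, 0.178]]}}

```text
clock: 37.8
eef_pos: [582.5, 286.1, 192.2]
eef_rot: [-3.139, -0.002, 2.498]
wrist_force: [-0.0, 0.2, 0.1]
finger_gap: 70.0
finger_force: 0.0
```

```bash
python3 - <<'E'
from h import *
import g
cam('wrist','w11.png')
g.rel(582.6,283.5,13,53)
E
```

```text
[-0.0032 -0.003   0.179 ] turn 0.003 j6 -0.53 yaw 143.2 [582.4 287.9 192. ] roll [-3.139e+00 -2.000e-03] F [0.3 2.9 0.7] t 37.85
```

View pics/w11.png

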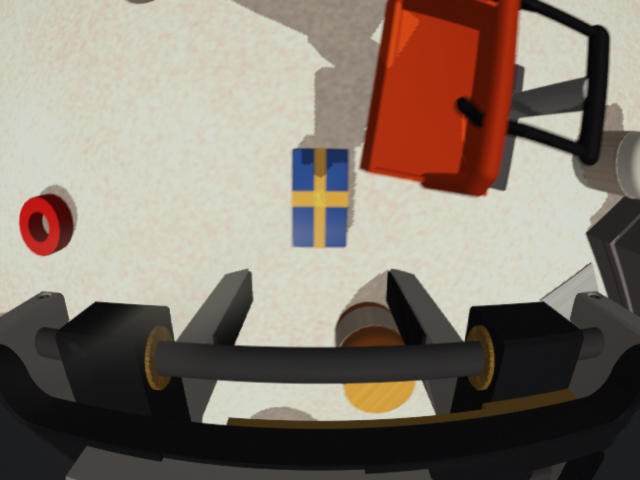

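Wrist view: the box is at (320,198) and square. The basket is to the right at (430,100), and the jar at (370,340) is behind the tool, about 90 mm away. I'll descend, grip and drag the box toward −y.

Request:
{"fn": "move_arm", "kwargs": {"moves": [[0, -0.001, 0.03, 0.003], [0, -0.001, 0.065, 0.003], [0, -0.001, 0.1, 0.003], [0, -0.001, 0.14, 0.003], [0, -0.001, 0.165, 0.003], [0, -0.001, 0.178, 0.003], [0, -0.001, 0.178, 0.003], [0, -0.001, 0.178, 0.003]]}}

```text
clock: 38.65
eef_pos: [583.3, 282.6, 17.3]
eef_rot: [3.141, 0.0, 2.493]
wrist_force: [0.4, 0.3, 0.9]
finger_gap: 69.7
finger_force: 0.0
```

Request:
{"fn": "move_arm", "kwargs": {"moves": [[0, 0, 0, 0], [0, 0, 0, 0], [0, 0, 0, 0], [0, 0, 0, 0], [0, -0.008, -0.002, 0], [0, -0.018, -0.002, 0], [0, -0.03, -0.002, 0], [0, -0.042, -0.002, 0], [0, -0.054, -0.002, 0], [0, -0.064, -0.002, 0], [0, -0.07, -0.001, 0], [0, -0.07, 0, 0]], "jaw": 0.0, "squeeze": 20}}

```text
clock: 39.85
eef_pos: [540.2, 225.9, 17.3]
eef_rot: [-3.141, 0.0, 2.492]
wrist_force: [-8.3, -8.5, 18.3]
finger_gap: 50.0
finger_force: 20.0
```

Request:
{"fn": "move_arm", "kwargs": {"moves": [[0, 0, 0, 0], [0, 0, 0, 0], [0, 0, 0, 0], [0, 0, -0.02, 0], [0, 0, -0.06, 0], [0, 0, -0.1, 0], [0, 0, -0.13, 0], [0, 0, -0.13, 0]], "jaw": 0.075}}

```text
clock: 40.65
eef_pos: [542.2, 227.5, 150.8]
eef_rot: [3.136, 0.004, 2.493]
wrist_force: [0.2, 0.1, 0.2]
finger_gap: 74.8
finger_force: 0.0
```

```bash
python3 - <<'E'
from h2 import *
import g
allboxes()
s=manip.read_state();a=s['eef_rot'][2]
p=s['eef_pos'][:2]+28*np.array([np.cos(a),np.sin(a)]);print(p)
g.rel(*p,13,53)
E
```

```text
box [517. 242.] [ 52. 100.] longaxis deg -38.4 cent [519. 242.] 4076
[518.22564375 243.8020825 ]
[ 2.800e-02 -1.000e-04  1.334e-01] turn -0.003 j6 -0.59 yaw 142.8 [540.5 226.9 146.4] roll [3.141 0.   ] F [-0.4 -1.1 -0.7] t 40.75
```

Request:
{"fn": "move_arm", "kwargs": {"moves": [[0.014, 0, 0, 0], [0.028, 0, 0.01, 0], [0.028, 0, 0.04, 0], [0.028, 0, 0.08, 0], [0.028, 0, 0.115, 0], [0.028, 0, 0.133, 0], [0.028, 0, 0.135, 0], [0.028, 0, 0.135, 0]]}}

```text
clock: 41.55
eef_pos: [517.5, 243.9, 11.0]
eef_rot: [-3.14, -0.001, 2.493]
wrist_force: [-0.4, 0.3, 0.3]
finger_gap: 75.1
finger_force: 0.0
```

Request:
{"fn": "move_arm", "kwargs": {"moves": [[0, 0, 0, 0], [0, 0, 0, 0], [0, 0, 0, 0], [0, 0, 0, 0], [0, 0, -0.02, 0], [0, 0, -0.05, 0], [0, 0, -0.09, 0], [0, 0, -0.13, 0], [0, 0, -0.17, 0], [0, 0, -0.18, 0], [0, 0, -0.18, 0]], "jaw": 0.0, "squeeze": 40}}

```text
clock: 42.65
eef_pos: [518.5, 243.8, 192.4]
eef_rot: [3.14, 0.001, 2.493]
wrist_force: [0.4, -0.1, -2.7]
finger_gap: 49.7
finger_force: 40.0
```

```bash
python3 g.py 495.9 -294.4 192 63.4
```

```text
[-3.072e-01 -4.425e-01 -1.000e-04] turn -0.185 j6 -0.55 yaw 142.8 [518.5 243.8 192.4] roll [3.14e+00 1.00e-03] F [ 0.4 -0.1 -2.7] t 42.65
```

Request:
{"fn": "move_arm", "kwargs": {"moves": [[-0.008, -0.012, 0, -0.01], [-0.024, -0.035, 0, -0.02], [-0.047, -0.068, 0, -0.04], [-0.072, -0.104, 0, -0.06], [-0.097, -0.14, 0, -0.08], [-0.122, -0.176, 0, -0.1], [-0.147, -0.212, 0, -0.12], [-0.172, -0.248, 0, -0.14], [-0.197, -0.284, 0, -0.16], [-0.222, -0.32, 0, -0.18], [-0.245, -0.353, 0, -0.185], [-0.265, -0.382, 0, -0.185]]}}

```text
clock: 43.85
eef_pos: [497.4, -222.5, 188.9]
eef_rot: [3.142, -0.004, 2.677]
wrist_force: [-0.2, 1.1, -1.8]
finger_gap: 49.6
finger_force: 40.0
```

```bash
python3 g.py 495.9 -294.4 34 63.4
```

```text
[-0.0314 -0.065   0.1548] turn -0.0 j6 -1.59 yaw 153.4 [ 497.4 -222.5  188.9] roll [ 3.142 -0.004] F [-0.2  1.1 -1.8] t 43.85
```

Request:
{"fn": "move_arm", "kwargs": {"moves": [[-0.012, -0.025, 0, 0], [-0.025, -0.05, 0, 0], [-0.031, -0.064, 0, 0], [-0.031, -0.065, 0.02, 0], [-0.031, -0.065, 0.05, 0], [-0.031, -0.065, 0.09, 0], [-0.031, -0.065, 0.12, 0], [-0.031, -0.065, 0.14, 0], [-0.031, -0.065, 0.15, 0], [-0.031, -0.065, 0.154, 0], [-0.031, -0.065, 0.154, 0]]}}

```text
clock: 44.95
eef_pos: [497.2, -292.6, 37.4]
eef_rot: [3.142, -0.0, 2.678]
wrist_force: [-0.1, -0.5, -2.2]
finger_gap: 49.5
finger_force: 40.0
```

Request:
{"fn": "move_arm", "kwargs": {"moves": [[0, 0, 0, 0], [0, 0, 0, 0], [0, 0, 0, 0], [0, 0, -0.02, 0], [0, 0, -0.06, 0], [0, 0, -0.1, 0], [0, 0, -0.14, 0], [0, 0, -0.16, 0]], "jaw": 0.07}}

```text
clock: 45.75
eef_pos: [497.9, -293.3, 201.8]
eef_rot: [-3.141, 0.005, 2.678]
wrist_force: [0.0, 0.1, -0.3]
finger_gap: 70.2
finger_force: 0.0
```

```bash
python3 - <<'E'
from h2 import *
import g
allboxes();allboxes(zlo=57,zhi=74)
c=cam('scene','s12.png');P=cloud(c)
k=c['z_map']>0;P=P[k]
a=np.radians(-26.6);x=np.array([np.cos(a),np.sin(a)]);y=np.array([-x[1],x[0]]);X=P[:,:2]@x;Y=P[:,:2]@y
m=(P[:,2]>74)&(P[:,2]<90)&(X>440)&(X<490)&(abs(Y-22)<75);print('bar',np.median(X[m]),np.percentile(Y[m],[2,98]),m.sum())
bx=(np.median(X[m])-1)*x+np.array(22)*y;print(bx)
g.rel(426.2,-190.2,160,-26.6)
E
```

```text
box [ 484. -268.] [110. 128.] longaxis deg -6.9 cent [ 481. -280.] 6462
box [ 549. -155.] [121. 145.] longaxis deg 66.3 cent [ 533. -162.] 7062
box [ 593. -341.] [52. 92.] longaxis deg -27.6 cent [ 594. -339.] 4090
box [ 645. -231.] [52. 93.] longaxis deg -27.4 cent [ 646. -230.] 4132
bar 472.39880587658917 [-33.43858581  84.74215056] 239
[ 431.35393945 -191.40170612]
[0.1089 0.0599 0.0366] turn 1.571 j6 -1.7 yaw 153.4 [ 496.9 -292.5  196.4] roll [ 3.141e+00 -1.000e-03] F [ 0.7  0.4 -1. ] t 46.0
```

```bash
python3 g.py 388 -171 62 63.4
```

```text
[0.1516 0.06   0.1346] turn 0.0 j6 -1.7 yaw 153.4 [ 496.9 -292.5  196.4] roll [ 3.141e+00 -1.000e-03] F [ 0.7  0.4 -1. ] t 46.0
```

View pics/s12.png

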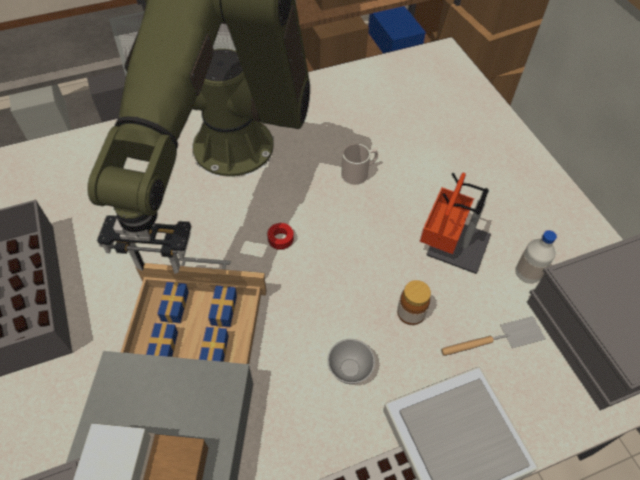

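Scene view: all four boxes lie flat in the drawer at px (173,300), (222,305), (161,340) and (213,343), and the basket is still hanging. Next I'll close the fingers and push the handle bar.

Request:
{"fn": "move_arm", "kwargs": {"moves": [[0.03, 0.012, 0, 0], [0.07, 0.028, 0, 0], [0.11, 0.044, 0, 0], [0.14, 0.056, 0, 0], [0.151, 0.06, 0, 0], [0.151, 0.06, 0.03, 0], [0.151, 0.06, 0.07, 0], [0.151, 0.06, 0.11, 0], [0.151, 0.06, 0.13, 0], [0.151, 0.06, 0.134, 0], [0.151, 0.06, 0.134, 0]], "jaw": 0.0, "squeeze": 20}}

```text
clock: 47.1
eef_pos: [389.0, -171.7, 63.1]
eef_rot: [3.142, -0.001, 2.678]
wrist_force: [0.1, -0.7, -0.5]
finger_gap: 0.4
finger_force: 0.0
```

Request:
{"fn": "move_arm", "kwargs": {"moves": [[-0.01, 0, 0, 0], [-0.02, 0, 0, 0], [-0.03, 0, 0, 0], [-0.04, 0, 0, 0], [-0.055, 0, 0, 0], [-0.07, 0, 0, 0], [-0.085, 0, 0, 0], [-0.1, 0, 0, 0], [-0.115, 0, 0, 0], [-0.13, 0, 0, 0], [-0.14, 0, 0, 0], [-0.145, 0, 0, 0]]}}

```text
clock: 48.3
eef_pos: [519.3, -236.8, 63.3]
eef_rot: [-3.142, -0.0, 2.678]
wrist_force: [-2.2, 1.2, 3.1]
finger_gap: 0.7
finger_force: 1.5
```

Request:
{"fn": "move_arm", "kwargs": {"moves": [[-0.01, 0, 0, 0], [-0.022, 0, 0, 0], [-0.034, 0, 0, 0], [-0.046, 0, 0, 0], [-0.058, 0, 0, 0], [-0.069, 0, 0, 0], [-0.078, 0, 0, 0], [-0.085, 0, 0, 0], [-0.09, 0, 0, 0], [-0.095, 0, 0, 0], [-0.099, 0, 0, 0], [-0.1, 0, 0, 0]]}}

```text
clock: 49.5
eef_pos: [608.3, -281.3, 63.3]
eef_rot: [3.142, -0.0, 2.678]
wrist_force: [-2.7, 1.5, 0.9]
finger_gap: 0.5
finger_force: 1.5
```

```bash
python3 g.py
```

Request:
{"fn": "move_arm", "kwargs": {"moves": [[-0.002, 0, 0, 0], [-0.004, 0, 0, 0], [-0.006, 0, 0, 0], [-0.008, 0, 0, 0], [-0.01, 0, 0, 0], [-0.01, 0, 0, 0]]}}

```text
clock: 50.1
eef_pos: [617.4, -285.8, 63.5]
eef_rot: [3.142, 0.0, 2.678]
wrist_force: [-1.6, 0.5, -1.0]
finger_gap: 0.8
finger_force: 0.5
```

Request:
{"fn": "move_arm", "kwargs": {"moves": [[-0.001, 0, 0, 0], [-0.002, 0, 0, 0], [-0.003, 0, 0, 0], [-0.004, 0, 0, 0], [-0.004, 0, 0, 0]]}}

```text
clock: 50.6
eef_pos: [617.8, -286.0, 63.4]
eef_rot: [-3.141, -0.009, 2.678]
wrist_force: [-28.6, 11.5, 12.8]
finger_gap: 0.0
finger_force: 15.8
```

Request:
{"fn": "move_arm", "kwargs": {"moves": [[-0.001, 0, 0, 0], [-0.002, 0, 0, 0], [-0.003, 0, 0, 0], [-0.003, 0, 0, 0]]}}

```text
clock: 51.0
eef_pos: [618.1, -286.1, 63.4]
eef_rot: [-3.141, -0.017, 2.678]
wrist_force: [-50.6, 23.6, 25.4]
finger_gap: 0.4
finger_force: 28.5
```

It's against the end stop. I'll back off and up, then check.

Request:
{"fn": "move_arm", "kwargs": {"moves": [[0.005, 0, 0, 0], [0.007, 0, 0, 0], [0.02, 0, 0, 0], [0.045, 0, 0, 0], [0.07, 0, 0, 0], [0.08, 0, -0.04, 0], [0.08, 0, -0.09, 0], [0.08, 0, -0.14, 0], [0.12, 0, -0.19, 0], [0.16, 0, -0.2, 0], [0.2, 0, -0.2, 0], [0.2, 0, -0.2, 0]]}}

```text
clock: 52.2
eef_pos: [442.1, -197.9, 265.1]
eef_rot: [-3.142, 0.003, 2.678]
wrist_force: [0.3, 0.6, 0.2]
finger_gap: 0.5
finger_force: 0.0
```

```bash
python3 - <<'E'
from h2 import *
a=cam('scene')['frame'];c=cam('scene','s13.png');d=cam('side')
P=cloud(c);k=c['z_map']>0;P=P[k]
t=np.radians(-26.6);x=np.array([np.cos(t),np.sin(t)]);y=np.array([-x[1],x[0]]);X=P[:,:2]@x;Y=P[:,:2]@y
m=(P[:,2]>74)&(P[:,2]<90)&(X>660)&(X<712)&(abs(Y-22)<70);print('bar',np.median(X[m]),m.sum())
print(manip.read_state()['wrist_force'])
cv2.imwrite('pics/f.png',np.hstack([cv2.resize(c['frame'],(400,300)),cv2.resize(d['frame'],(400,300))]))
E
```

```text
bar 696.3748008141652 306
[ 0.40205436 -0.29670583 -0.80000584]
```

View pics/f.png

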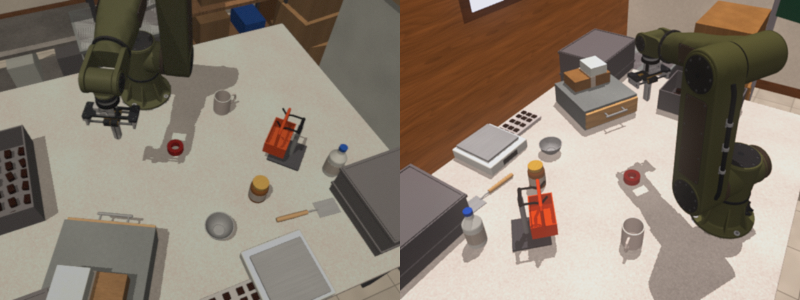

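```bash
python3 -c "
from cell import manip
print(manip.sign_off())"
```

```text
the job is handed in; nothing more can be done
None
```

The basket hangs by its handle over both prongs, all four blue boxes are in the drawer and the drawer was pushed shut to its hard stop; the job was handed in at about 52 s, and sign-off gave no verdict.

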